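# Set the sprung shutter of a tube block to its half-way catch

### The arm

A 6-joint arm with a two-finger parallel gripper is mounted at the origin on the work surface. World frame = base frame: x ahead of the robot, y to its left, z up, the work surface at z = 0. Lengths are in m, angles in degrees, forces in N, time in s.
With the tool pointing down it reaches from about 0.25 to 0.8 m from the base axis. Payload 3.9 kg.
Tool frame: the origin (TCP) lies at the very end of the fingers, on their centre line; the grasp point (between the pads) lies 19 mm behind it (arm.grip_point_offset is the distance from the TCP to the grasp point, in m); y points along the fingers, z is the direction in which the jaws open and shut, and the axes are right-handed (so a half turn about y gives the same grasp; the last joint's range is limited). The gripper opens to 85 mm and grips with 20 to 120 N. Pads are 22 mm wide; open, the fingers measure 114 mm over their backs; the gripper's body (76 mm by 85 mm) begins 54 mm behind the grasp point. The pads swing forward as they close: fully open they stand 13 mm farther back than shut.
Start: joints at [-74.599, 14.897, -7.913, 67.191, 0, 90], TCP at [0.139, -0.506, 0.231] pointing down, gripper open.
Joint ranges: [-159.42, 159.42], [-47.68, 98.78], [-73.54, 78.23], [-108.79, 121.32], [-90, 84.71], [-180, 180]. Speed limits (degrees/s): [147.25, 147.25, 180, 180, 180, 180].

### API

Orientations are given as [roll, pitch, yaw] about the fixed x, y, z axes, in that order (R = Rz(yaw) Ry(pitch) Rx(roll)).
In Python, from workcell import arm gives the robot as it stands. Calls block until the motion is done:
- arm.move_to(position, orientation): joint-space move of the TCP to a pose.
- arm.move_linear(position, rotation=None, v=0.15): straight line of the TCP; rotation=None keeps the orientation; v is the mean speed in m/s.
- arm.move_j(angles): joint-space move.
- arm.command_gripper(opening, force=None): opening from 0.0 (shut) to 1.0 (fully open); force is the grip in N (None keeps the last); returns when the fingers have stopped.
- arm.sleep(seconds).
- arm.solve_ik(position, orientation): joint angles nearest the present ones, or None.
- arm.snapshot(name): name is "scene" or "side" or "wrist"; returns the picture (384x512x3 uint8, red, green, blue); there is no depth.
- arm.camera_info(name): a dict with "fx", "fy", "cx", "cy" (pixels), "k1" (the pictures are not rectified: a ray, as slopes to the right and down, at radius r is drawn at 1 + k1 r^2 times it, then the intrinsics apply), "world_to_cam" (4x4, takes a point from world to camera coordinates). Camera axes: x right, y up, looking along -z (the intrinsics and any distortion apply to the point x, -y, -z); pixel columns grow to the right and rows downward; lengths in m; the calibration is good to about 2 mm. A picture is of the moment at which its call begins: read the wrist's pose just before it. camera_info takes no time and is no camera call; for the wrist camera it gives the pose at the moment of the call.
A pose or a line that the arm cannot do raises arm.PlanningError and nothing moves.
- arm.sign_off(): hands the job in, once; it reports no verdict.
Trained networks look in the newest picture that a camera, given by its name, has taken for a name from the list of things; names that differ only in an ending like _2 or _b are one class to them, and where a whole thing is asked for, a point or a joint stands for the part that bears it (a point fixed in the world has none). Each returns a list of dicts, best first, with "confidence" (0 to 1); they miss things now and then, are a little off and sometimes report something else, mostly with a low value. They report only what shows in the picture. A call takes as long as a camera call.
- arm.recognise(name, camera): "position" ([column, row] in pixels, amid what is visible of it).
- arm.regions_of(name, camera): "mask" (384x512 bool, what is visible of it) and "position" ([column, row] in pixels, amid what is visible of it).
Readings, each from a call of its own:
- arm.get_clock(): time.
- arm.get_joint_pos(): joint angles.
- arm.get_dq(): joint speeds.
- arm.get_joint_torque(): joint torques, N m.
- arm.get_eef_pos(): TCP position.
- arm.get_ee_rot(): TCP orientation.
- arm.get_ft_force(): force on the tool from outside, world axes, zero at the start.
- arm.get_torque(): the same for the moment, N m.
- arm.get_width(): opening from 0.0 (shut) to 1.0 (fully open).
Only numpy, scipy, OpenCV 4.12 (cv2) and the standard library are available. Lean on these libraries where they do the work, as an engineer would, in place of code of your own. Each camera call takes 0.05 s, during which the arm holds its last target. There are 200 camera calls.

### The job

Open the tube block for the big tubes: on the block whose white shutter has the four large holes, push the front of the shutter with your fingertips all the way in, away from the robot, until it meets its end stop (do not force it against the stop), then back off and let it spring back until its stop pin catches it half way, with the holes over the wells. Leave the other block's shutter (eight small holes) shut, and do not shift or lift anything else on the bench.

Things in the scene. Friction and masses are not known exactly. Their poses are not given: they have to be found in the camera images.
- big_shutter (a joint): Travel of the white shutter with four 17 mm holes, m: 0 = shut (sprung out towards the robot), 0.040 = fully in at the end stop. A spring drives it out: 5 N at 0, 11 N fully in (over 60 N at the stop is forcing), up to 4 N more while it lifts the stop pin (0.004 to 0.016). Once in past 0.022 the pin drops behind its cam, and the shutter, let go, is caught at 0.020. Let go before 0.015, it springs back to 0.
- big_front (a point): Centre of the upright front face of the four-hole shutter, 30 mm above the bench; moves with the shutter. Own +x points inwards (level, the way to push), y along the face to the left, z up. The face is 130 mm wide and spans 12 to 46.5 mm above the bench; the shutter runs back from it 150 mm, its top level.
- big_block: The bench-fixed block under the four-hole shutter, same axes as big_front, 200 (x) x 166 (y) mm. Origin: centre of its underside, 100 mm behind the shut face. Grey base plate 10 mm high over the whole footprint; side rails 52 mm high from x = -45 mm on. The dark wells lie at x = 10 mm.
- big_pin_top (a point): Top of the knob of the vertical stop pin of that block, 91 mm above the bench, 8 mm higher while the cam passes under it; bracket on the left rail, 135 mm behind the shut face. It works by itself.
- small_shutter (a joint): Travel of the other block's white shutter, with eight 6 mm holes, m: 0 = shut, 0.040 = fully in. Same spring and pin. It shall stay shut.
- small_front (a point): Centre of the upright front face of the eight-hole shutter, 30 mm above the bench, own +x inwards; face 100 mm wide, 12 to 46.5 mm above the bench. Its bench-fixed block is 200 mm long and 136 mm wide. Either block may stand on the left or on the right.
- bottle_a: Loose clear bottle with blue screw cap, 52 mm across, 85 mm tall, between the two tube blocks. Origin: centre of its underside. Bystander.
- bottle_b: Loose clear bottle with blue screw cap, 56 mm across, 100 mm tall, behind the blocks. Origin: centre of its underside. Bystander.
- bottle_c: As bottle_b, standing beside it on its left. Origin: centre of its underside. Bystander.
- tube_rack: Loose red tube rack, 130 (x) x 85 (y) x 47 mm tall with its tubes, nearest the robot. Origin: centre of its underside. Bystander.
- tip_box: Loose blue pipette-tip box with clear lid, 120 x 85 x 62 mm tall, at the left. Origin: centre of its underside. Bystander.
- beaker: Loose glass beaker, 64 mm across, 80 mm tall, at the left. Origin: centre of its underside. Bystander.
- marker: Loose marker pen lying flat along its x axis, 14 mm wide, 12 mm high, 135 mm long, at the right. Origin: on the bench under the middle of its black part. Bystander.
- jar_pot: Loose white plastic pot, 60 mm across, 70 mm tall, at the right. Origin: centre of its underside. Bystander.

How it is judged:
By the outcome, as a careful person would: the job done as asked, in the order asked, and still so for the second after the job is handed in, with the robot touching nothing.
It also fails if it takes over 51 s, if anything falls off the work surface, if the arm or the gripper's body presses on something with over 40 N, if the wrist force passes 120 N, or if a joint passes its speed limit or range.

## Working session

There is one attempt and no reset: what is moved stays moved. The work goes in short steps, each a Python script; the robot and the scene stay as the last script left them, time stands still between calls to the robot, and variables do not carry over. Pictures are saved under pics/ and viewed, about 8 in all and at most 12, crops included, and the job is handed in when it is done.

```bash
mkdir -p pics; ls; python3 - <<'E'
from workcell import arm
import cv2,numpy as np
for n in("scene","side"):
    im=arm.snapshot(n); cv2.imwrite(f"pics/{n}0.png",im[:,:,::-1])
    c=arm.camera_info(n); print({k:(np.round(v,4).tolist()) for k,v in c.items() if not isinstance(v,str)})
    for t in("big_shutter","small_shutter","big_front","big_pin_top","big_block","bottle_a","tube_rack"):
        print(n,t,[(np.round(d["position"],1).tolist(),round(d["confidence"],2)) for d in arm.recognise(t,n)[:3]])
print(arm.get_clock(),arm.get_eef_pos(),arm.get_ee_rot())
a=cv2.imread("pics/scene0.png");b=cv2.imread("pics/side0.png")
E
```

```text
pics
{'fx': 441.7346, 'fy': 441.7346, 'cx': 259.0914, 'cy': 191.1393, 'k1': -0.0601, 'world_to_cam': [[0.4783, 0.8782, -0.0043, -0.2607], [-0.4996, 0.2761, 0.8211, 0.232], [0.7223, -0.3906, 0.5708, -2.1477], [0.0, 0.0, 0.0, 1.0]]}
scene big_shutter [([321.8, 184.2], 0.7)]
scene small_shutter [([205.4, 220.0], 0.63)]
scene big_front [([323.0, 186.9], 0.72), ([203.0, 220.3], 0.65)]
scene big_pin_top []
scene big_block [([327.5, 193.0], 0.81), ([122.1, 226.5], 0.44)]
scene bottle_a [([273.2, 203.5], 0.73), ([301.9, 217.1], 0.68), ([277.9, 227.2], 0.66)]
scene tube_rack [([236.8, 175.0], 0.86)]
{'fx': 382.6059, 'fy': 382.6059, 'cx': 256.8979, 'cy': 189.0745, 'k1': -0.0299, 'world_to_cam': [[-0.7561, -0.6544, -0.0083, 0.4275], [0.4779, -0.5607, 0.6762, -0.3463], [-0.4471, 0.5073, 0.7367, -0.9652], [0.0, 0.0, 0.0, 1.0]]}
side big_shutter [([230.9, 194.5], 0.6), ([185.0, 246.6], 0.59)]
side small_shutter [([296.9, 154.0], 0.72)]
side big_front [([186.5, 241.9], 0.89)]
side big_pin_top [([295.2, 152.7], 0.23)]
side big_block [([179.6, 249.3], 0.64)]
side bottle_a [([232.2, 192.8], 0.96), ([219.7, 168.6], 0.94), ([201.6, 178.9], 0.86)]
side tube_rack [([304.8, 236.8], 0.58)]
0.8 [ 0.13942754 -0.50612344  0.23133005] [-8.99986323e+01 -2.28232120e-04 -1.64597142e+02]
```

View pics/scene0.png

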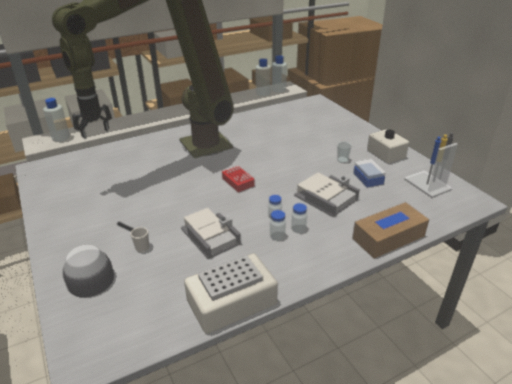

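View pics/side0.png

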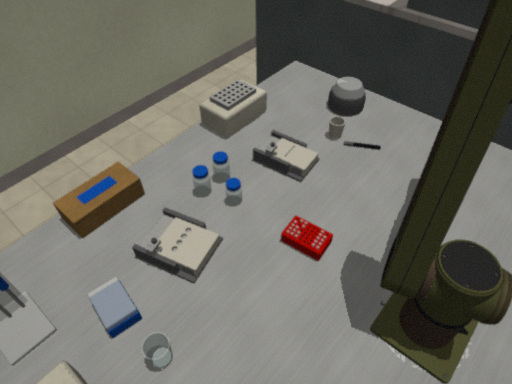

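The side view shows the four-hole block on the left (shutter at about 186,242, front edge running about (221,240) to (192,275)). The small block is at about (290,155). I'll zoom in on the big block.

```bash
cat > h.py <<'E'
from workcell import arm
import cv2,numpy as np
def ray(cam,uv,c=None):
    c=c or arm.camera_info(cam); M=np.array(c["world_to_cam"])
    d=np.array([(uv[0]-c["cx"])/c["fx"],(uv[1]-c["cy"])/c["fy"]]); p=d.copy()
    for _ in range(10): p=d/(1+c["k1"]*(p@p))
    R=M[:3,:3]; return -R.T@M[:3,3], R.T@np.array([p[0],-p[1],-1])
def at_z(cam,uv,z,c=None):
    o,d=ray(cam,uv,c); return o+d*(z-o[2])/d[2]
def proj(cam,P,c=None):
    c=c or arm.camera_info(cam); M=np.array(c["world_to_cam"])
    q=M[:3,:3]@np.array(P)+M[:3,3]; s=np.array([q[0],-q[1]])/-q[2]; s=s*(1+c["k1"]*(s@s))
    return np.array([c["fx"]*s[0]+c["cx"],c["fy"]*s[1]+c["cy"]])
E
python3 - <<'E'
from h import *
im=cv2.imread("pics/side0.png")[195:295,120:240]
cv2.imwrite("pics/c1.png",cv2.resize(im,None,fx=6,fy=6,interpolation=cv2.INTER_CUBIC))
print(at_z("side",(186.5,241.9),.0465),at_z("side",(304.8,236.8),.04),at_z("side",(297,154),.0465))
E
```

```text
[0.62374252 0.23864954 0.0465    ] [0.38070355 0.00127049 0.04      ] [ 0.606987  -0.2626384  0.0465   ]
```

View pics/c1.png

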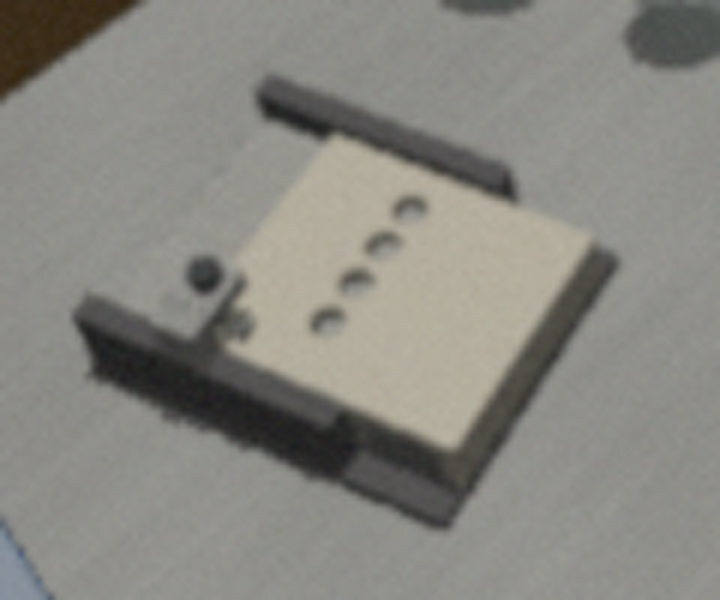

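Crop shows four large holes. The top front corners of the shutter are at crop (593,240) and (455,450), the rear right corner is at (335,135), and the knob is at (205,272).

```bash
python3 - <<'E'
from h import *
f=lambda u,v,z:at_z("side",(120+(u-2.5)/6,195+(v-2.5)/6),z)[:2]
R=f(593,240,.0465);L=f(455,450,.0465);B=f(335,135,.0465)
K=f(205,258,.091)
print("R,L,B,K",R,L,B,K,"w",np.linalg.norm(L-R),"len",np.linalg.norm(B-R))
d=R-L; a1=np.degrees(np.arctan2(d[1],d[0]))+90; e=B-R; print("yaw",a1,np.degrees(np.arctan2(e[1],e[0])))
# base plate corners at z=.010: right front, left front
p=f(618,262,.01);q=f(445,520,.01);d=p-q;print(p,q,np.linalg.norm(d),np.degrees(np.arctan2(d[1],d[0]))+90)
a,b=f(75,305,.052),f(262,85,.052);d=b-a;print(a,b,np.linalg.norm(d),np.degrees(np.arctan2(d[1],d[0]))+90)
print("mid",(L+R)/2,(p+q)/2)
E
```

```text
R,L,B,K [0.57257792 0.16114166] [0.5382301  0.28372022] [0.71656939 0.19962521] [0.67479928 0.3043429 ] w 0.12729993901585754 len 0.1490453867537813
yaw 15.653438465985488 14.963294010683004
[0.57451662 0.14583086] [0.53436057 0.29991156] 0.1592274134323587 14.607324766632445
[0.72825123 0.34933229] [0.76560333 0.20474895] 0.1493302431823564 14.485255726201572
mid [0.55540401 0.22243094] [0.55443859 0.22287121]
```

```bash
cat >> h.py <<'E'
from scipy.spatial.transform import Rotation as Ro
yaw=np.radians(14.9); F=np.array([.555,.2226,0]); U=np.array([np.cos(yaw),np.sin(yaw),0]); V=np.array([-U[1],U[0],0]); Z=np.array([0,0,1.])
t=np.radians(25); ty=U*np.sin(t)-Z*np.cos(t)
def rot(s): return Ro.from_matrix(np.c_[np.cross(ty,s*V),ty,s*V]).as_euler("xyz",degrees=True)
def tcp(d,z=.025): return F+U*(d-.010)+Z*z   # d = nominal travel of the contact edge past the shut face
E
python3 - <<'E'
from h import *
arm.command_gripper(0.0)
sols=[(s,arm.solve_ik(tcp(-.06,.16),rot(s))) for s in(1,-1)]
print(sols)
s=min((x for x in sols if x[1] is not None),key=lambda x:abs(x[1][5]))[0]
open("s","w").write(str(s))
print([arm.solve_ik(tcp(d),rot(s)) is not None for d in(-.06,.045)])
arm.move_to(tcp(-.06,.16),rot(s)); arm.move_linear(tcp(-.04))
f=arm.get_ft_force(); print(arm.get_clock(),f,arm.get_eef_pos(),tcp(-.04))
im=arm.snapshot("side"); cv2.imwrite("pics/c2.png",cv2.resize(im[170:300,110:270,::-1],None,fx=4.5,fy=4.5,interpolation=cv2.INTER_CUBIC))
E
```

```text
[(1, array([ 25.46614774,   2.52097686, -41.50023405,  21.35202605,
        -4.44463581,   9.59550937])), (-1, array([  25.46614774,    2.52097686,  -41.50023405,   21.35202605,
         -4.44463581, -170.40449063]))]
[True, True]
5.4083 [-0.38458057 -0.09602703  0.78543419] [0.50724439 0.20985198 0.02559806] [0.5066812  0.20974336 0.025     ]
```

View pics/c2.png

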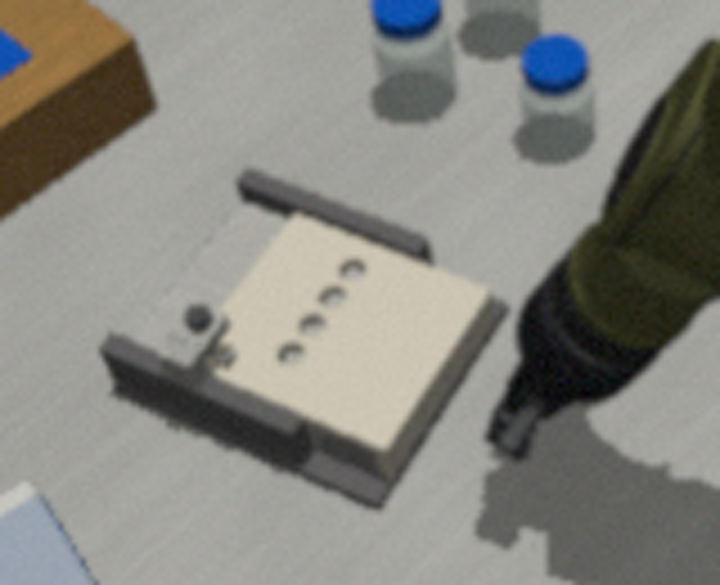

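The fingertips (about 500,445 in the crop) stand in front of the middle of the face and clear of everything. Now the push, watching the force.

```bash
python3 - <<'E'
from h import *
f0=arm.get_ft_force()@U
log=[];c=None;d=-.012
arm.move_linear(tcp(d),v=.08)
def rd():
    x=(arm.get_eef_pos()-F)@U+.010; return x,-(arm.get_ft_force()@U-f0)
while d<.056:
    d+=.002 if (c is None or d-c<.034) else .0007
    arm.move_linear(tcp(d),v=.03)
    x,f=rd(); log.append((round(d*1e3,1),round(x*1e3,1),round(f,1)))
    if c is None and f>2.5: c=x
    if f>24 or (c is not None and x-c>.036 and f>19) or arm.get_clock()>35: break
print(c,log,arm.get_clock())
E
```

```text
0.0007954338847089449 [(-10.0, np.float64(-10.4), np.float64(0.5)), (-8.0, np.float64(-7.8), np.float64(-0.1)), (-6.0, np.float64(-5.7), np.float64(0.8)), (-4.0, np.float64(-3.8), np.float64(0.4)), (-2.0, np.float64(-1.8), np.float64(0.7)), (0.0, np.float64(-0.5), np.float64(1.6)), (2.0, np.float64(0.8), np.float64(6.3)), (4.0, np.float64(3.0), np.float64(5.9)), (6.0, np.float64(4.8), np.float64(6.8)), (8.0, np.float64(6.5), np.float64(6.3)), (10.0, np.float64(8.1), np.float64(7.4)), (12.0, np.float64(10.0), np.float64(6.1)), (14.0, np.float64(10.9), np.float64(10.8)), (16.0, np.float64(12.5), np.float64(11.9)), (18.0, np.float64(15.5), np.float64(6.2)), (20.0, np.float64(19.2), np.float64(2.9)), (22.0, np.float64(20.3), np.float64(7.8)), (24.0, np.float64(22.1), np.float64(7.5)), (26.0, np.float64(24.0), np.float64(8.4)), (28.0, np.float64(26.0), np.float64(8.2)), (30.0, np.float64(27.9), np.float64(9.6)), (32.0, np.float64(29.8), np.float64(9.6)), (34.0, np.float64(31.7), np.float64(10.4)), (36.0, np.float64(33.6), np.float64(10.3)), (36.7, np.float64(34.3), np.float64(9.9)), (37.4, np.float64(34.9), np.float64(9.6)), (38.1, np.float64(35.6), np.float64(10.4)), (38.8, np.float64(36.3), np.float64(11.0)), (39.5, np.float64(37.0), np.float64(11.0)), (40.2, np.float64(37.6), np.float64(11.6)), (40.9, np.float64(38.3), np.float64(11.2)), (41.6, np.float64(38.9), np.float64(10.7)), (42.3, np.float64(39.6), np.float64(10.6)), (43.0, np.float64(39.8), np.float64(13.2)), (43.7, np.float64(39.9), np.float64(15.5)), (44.4, np.float64(40.0), np.float64(18.1)), (45.1, np.float64(40.0), np.float64(20.0))] 15.2083
```

Stop met: position stays at 40 mm while the force rises to 20 N. Now back off, lift clear and check.

```bash
python3 - <<'E'
from h import *
for d in(.03,.021,.015,-.0): 
    arm.move_linear(tcp(d),v=.04); print(d,((arm.get_eef_pos()-F)@U+.010).round(4),arm.get_ft_force().round(1))
arm.move_linear(tcp(-.06)); arm.move_linear(tcp(-.10,.2))
arm.move_j([-74.599,14.897,-7.913,67.191,0,90]); arm.sleep(.3)
im=arm.snapshot("side"); cv2.imwrite("pics/c3.png",cv2.resize(im[110:300,90:350,::-1],None,fx=3,fy=3,interpolation=cv2.INTER_CUBIC))
im0=cv2.imread("pics/side0.png")[:,:,::-1]
D=np.abs(im.astype(int)-im0).max(2); n,_,st,_=cv2.connectedComponentsWithStats((D>45).astype(np.uint8)); print([s.tolist() for s in st[1:] if s[4]>8])
print(arm.get_clock(),arm.get_ft_force())
E
```

```text
0.03 0.0275 [-8.7 -1.6  2.3]
0.021 0.0197 [-6.3 -2.2  0.3]
0.015 0.0173 [-0.  -0.6  0.3]
-0.0 -0.0002 [-0.6  0.3 -0.4]
[[169, 215, 6, 4, 19], [180, 226, 5, 4, 18], [186, 228, 5, 3, 10], [175, 232, 11, 5, 32], [190, 233, 28, 37, 273], [171, 238, 5, 4, 20], [177, 240, 5, 4, 13], [166, 244, 11, 6, 38]]
21.875 [-0.46786107  0.16503831  0.06537428]
```

View pics/c3.png

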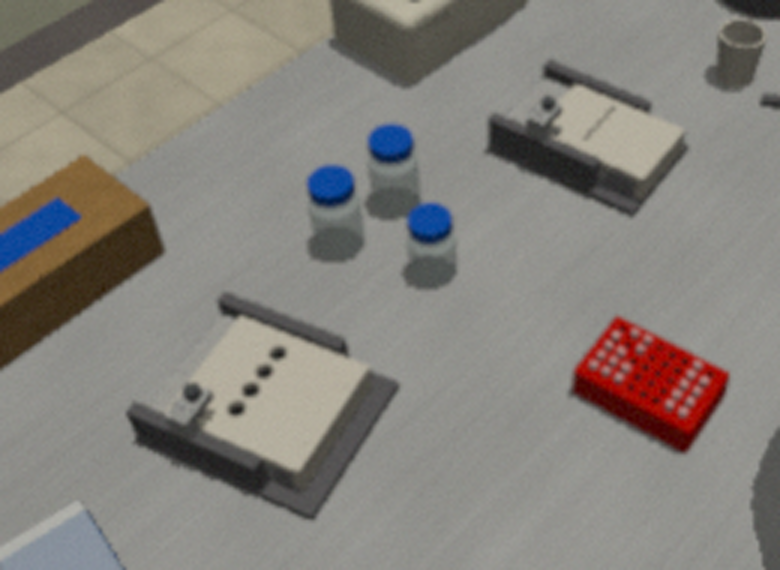

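The four-hole shutter now stands back from the front edge of its base plate, with the holes dark over the wells (about 237–278, 353–408). The other shutter is still shut. The before/after difference shows changes only on the big block.

```bash
python3 -c "
from workcell import arm
arm.sign_off()"
```

```text
the job is handed in; nothing more can be done
```

The big-tube block is open: its four-hole shutter is caught half way with the holes over the wells, and the job is handed in.

- **Push:** I pushed the middle of the shutter's front with the shut fingertips. The fingertips stopped at about 40 mm of travel and the force rose to 20 N, well below the 60 N that counts as forcing.
- **Spring back:** The shutter followed the fingertips out, and contact was lost at about 20 mm, where the stop pin should catch it.
- **Last checks:** The final side picture shows the shutter half in with dark wells under the holes. Against the first picture, the only changes are on that block. The small shutter is still shut, and no movement shows in anything else in that view. The arm is back at its start pose, touching nothing, at about 22 s.

No check failed or disagreed. I took the final comparison from the side camera only.

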